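# Third hand for a drawer: hold the last side home

## Robot

A 7-joint arm with a two-finger parallel gripper is mounted at the origin on the work surface. World frame = base frame: x ahead of the robot, y to its left, z up, the work surface at z = 0. Lengths are in m, angles in rad, forces in N, time in s.
With the tool pointing down it reaches from about 0.4 to 0.85 m from the base axis. Payload 10.4 kg.
Tool frame: the origin (TCP) lies on the centre line of the jaws, within the pads' length; the fingertips stand 11 mm ahead of it and the grasp point (between the pads) lies 8 mm behind it (manip.finger_overhang is the distance from the TCP to the fingertips, in m); z points along the fingers, y is the line along which they close (so a half turn about z gives the same grasp; the last joint's range is limited). The gripper opens to 85 mm and grips with 20 to 120 N. Pads are 22 mm wide; open, the fingers measure 114 mm over their backs; the gripper's body (76 mm by 85 mm) begins 54 mm behind the grasp point. The pads swing forward as they close: fully open they stand 13 mm farther back than shut.
Start: joints at [-1.16, 0.332, -0.065, 1.46, 0.022, 1.35, -0.088], TCP at [0.263, 0.567, 0.242] pointing down, gripper open.
Joint ranges: [-2.6, 2.6], [-0.5, 2.12], [-1.47, 1.34], [0.16, 2.42], [-1.27, 4.41], [0.06, 2.06], [-2.6, 2.6]. Speed limits (rad/s): [2.22, 2.22, 2.79, 2.79, 3.14, 3.14, 3.14].

## Interface

Orientations are given as a unit quaternion [x, y, z, w].
In Python, from workcell import manip, imaging, workorder gives the robot as it stands.
- The arm moves only by the tool jog_arm, never from a script. Its argument "deltas" is a list of rows, each an object with "gripper": the opening, from 0 (shut) to 1 (fully open); "offset": the shift along the tool's x, y, z in m, a list of three; "rotation": the turn, a rotation vector about the tool's x, y, z in degrees, a list of three. In form: [{"gripper": gripper, "offset": [tx, ty, tz], "rotation": [ax, ay, az]}, ...]. A call has 1 to 20 rows; each row shifts and turns the commanded pose from where the row before left it, along the tool's axes as they then stand; what a row does not reach is not made up. A row lasts 1/10 s, in which the tool goes at most 50 mm and 8.59 degrees, less where a joint would pass 70% of its speed; a pose out of reach is approached as far as the arm can. A call with a gripper value outside its range is refused whole. The fingers move at their own pace and stop on an object; "newtons" is the grip in N (left out, the last holds). Time passes only in rows, so rows that do not move let the fingers close. It gives the time, the measured TCP pose, the force, the opening and the grip force at its end, in the units of the state.
- manip.get_obs(): the state, without advancing time (a new reading comes with each control period).
- imaging.camera(name): name is "scene" or "top"; returns the picture (384x512x3 uint8, blue, green, red); there is no depth.
- imaging.camera_model(name): a dict with "camera_matrix" (3x3 intrinsics, pixels), "world_to_cam" (4x4, takes a point from world to camera coordinates). Camera axes: x right, y up, looking along -z (the intrinsics and any distortion apply to the point x, -y, -z); pixel columns grow to the right and rows downward; lengths in m; the calibration is good to about 2 mm. A picture is of the moment at which its call begins. camera_model takes no time and is no camera call.
- workorder.hand_in(): hands the job in; it is judged then, once.
The state is a dict: "clock": time; "joint_pos": joint angles; "joint_velocities": joint speeds; "tau": joint torques, N m; "position": TCP position; "ee_rot": TCP orientation; "ft_force": force on the tool from outside, world axes, zero at the start; "torque": the same for the moment, N m; "grip_width": opening from 0.0 (shut) to 1.0 (fully open); "grasp_force": force on a finger pad.
Only numpy, scipy, OpenCV 4.12 (cv2) and the standard library are available. Lean on these libraries where they do the work, as an engineer would, in place of code of your own. Each camera call takes 0.05 s, during which the arm holds its last target. There are 200 camera calls.

## Task

A small drawer is half assembled on the white board; pick up its missing side (the loose plywood board that matches the side already fitted, not the longer, lower back) and stand it on the white board in the open corner, along the black 90-degree square, its end squarely butted against the inside of the drawer front. Bring it up gently, then keep a steady push of about 10 N towards the front so that I can drive the two screws from the far side: finish while still gripping and pressing it, do not let go. Leave everything else as it lies.

Things in the scene. Friction and masses are not known exactly. Their poses are not given: they have to be found in the camera images.
- side: The loose drawer side, to be handled: plain plywood, 250 mm long (x), 16 thick (y), 80 high (z), about 0.2 kg, standing on its long edge on the desk; +x roughly away from the robot at the start. Origin: centre of the underside. Its +x end butts on the drawer front; its +y face (5 mm groove, 10 to 15 mm above the underside) goes inwards, to the square. Grasp across the thickness from above.
- side_end (a point): Point on the loose side: middle of the lower edge of the end that butts against the drawer front, 125 mm along +x from the side's origin.
- seat (a point): Fixed point on top of the white board (12 mm above the desk). The side is home when its origin is here with the same axes: x level, square to the drawer front and towards it (the push), y along the front to the fitted side, z up. The front's inner face is 125 mm along +x; the face of the square that the side lies against is 8 mm along +y. Open to -x, -y and above.
- jig: White assembly board, 320 (x) x 380 (y) x 12 mm, fixed. Origin: centre of the underside; x to the drawer front, y to the fitted side. On it (mm): seat (-25, -172, 12); black metal 90 degree square 22 high, legs x 78..100, y -164..-44 and x -20..100, y -164..-142; behind the front, cleats with black C-clamps at y 100 and -70, 14 wide, x 89 to 206, rising 30 above the front.
- drawer_front: The drawer front on the white board, rigidly held: plywood on edge, 360 mm along the white board's y, 16 thick, 80 high, its inner face at x = 100 mm in the white board's frame; it is pressed towards +x. Origin and axes: those of the white board. Rubbing on the square or white board takes up part of a push. Two screws stick out of its far face in line with the missing side.
- fitted_side: The other drawer side, already screwed to the front and fixed: same 250 x 16 x 80 mm board, parallel to where the missing one goes, 344 mm from it. Origin: centre of its underside, x towards the drawer front.
- back: The drawer's back, not wanted: plain plywood board standing on edge on the desk beside the loose side, 328 mm long (x), 16 mm thick, 62 mm high. Origin: centre of its underside. The two boards may have changed places; their centres are at least 100 mm apart. Leave it.
- tray: Grey tray of screws on the white board inside the half drawer, 80 x 110 x 24 mm. Origin: centre of its underside. Leave it.
- pencil: Pencil, 156 mm long, 8 mm thick, lying on the white board inside the half drawer. Origin: under its middle. Leave it.
- pull: Black bar drawer pull, 160 x 40 x 10 mm, lying on the desk at the left. Leave it.
- driver: Grey and black cordless screwdriver, 230 mm long, 45 mm high, lying across the desk beyond the loose boards. Leave it.
- tape: Black tape measure, 70 x 36 x 60 mm, on the desk at the left. Leave it.

How it is judged:
By the outcome, as a careful person would: the job done as asked, in the order asked, and still so for the second after the job is handed in, while the arm keeps its last pose, push and grip.
It also fails if it takes over 54 s, if anything falls off the work surface, if the arm or the gripper's body presses on something with over 40 N, if the wrist force passes 120 N, or if a joint passes its speed limit or range.

## Working session

There is one attempt and no reset: what is moved stays moved. The work goes in short steps, Python scripts to look and compute and a tool call to move; the robot and the scene stay as the last step left them, time stands still between calls to the robot, and variables do not carry over. Pictures are saved under pics/ and viewed, at most 10 in all, crops included, and the job is handed in when it is done.

Besides the shell and the picture viewer there is one more tool, called after "Call:" as name([rows], argument=value, ...), one row to a line, values as JSON. jog_arm: Moves the arm, as the interface text tells. Its arguments: {"type":"object","properties":{"deltas":{"type":"array","items":{"type":"object","properties":{"gripper":{"type":"number"},"offset":{"type":"array","items":{"type":"number"}},"rotation":{"type":"array","items":{"type":"number"}}}}},"newtons":{"type":"number"}},"required":["deltas"]}

```bash
mkdir -p pics
python3 - <<'E'
from workcell import manip, imaging
import cv2,numpy as np
for n in("scene","top"):
    im=imaging.camera(n);cv2.imwrite(f"pics/{n}0.png",im);m=imaging.camera_model(n)
    print(n,{k:np.round(v,4).tolist() if not isinstance(v,str) else v for k,v in m.items()})
print(manip.get_obs())
E
```

```text
scene {'camera_matrix': [[433.8461, 0.0, 256.4987], [0.0, 433.8461, 197.1086], [0.0, 0.0, 1.0]], 'world_to_cam': [[-0.0908, 0.9957, -0.0159, 0.0267], [-0.8186, -0.0655, 0.5705, 0.4302], [0.5671, 0.0649, 0.8211, -1.8686], [0.0, 0.0, 0.0, 1.0]]}
top {'camera_matrix': [[361.4217, 0.0, 256.8843], [0.0, 361.4217, 193.7501], [0.0, 0.0, 1.0]], 'world_to_cam': [[-0.0269, -0.9995, 0.0166, 0.0493], [0.9911, -0.0245, 0.1309, -0.5622], [-0.1304, 0.02, 0.9913, -0.9185], [0.0, 0.0, 0.0, 1.0]]}
{'clock': 0.1, 'joint_pos': array([-1.15959981,  0.3328096 , -0.06472436,  1.46087442,  0.02158471,
        1.34987647, -0.08846016]), 'joint_velocities': array([ 7.30118874e-04, -1.58388858e-03, -1.66248176e-03, -1.94630487e-03,
       -8.34418705e-04,  1.02237729e-03,  7.57237256e-05]), 'tau': array([ 2.25496551e-03, -6.26749492e+01,  4.96417342e-02, -3.92429137e+01,
        1.62676396e-02,  6.97600961e-03, -3.91601861e-05]), 'position': array([0.26254781, 0.56682442, 0.24158679]), 'ee_rot': array([ 2.15162936e-01,  9.76577957e-01, -6.25113778e-04, -1.20146298e-04]), 'ft_force': array([ 0.2115756 , -0.18689451, -0.44761607]), 'torque': array([-0.00814033, -0.00610738,  0.02313957]), 'grasp_force': 0.0, 'grip_width': 1.000414093508937}
```

View pics/scene0.png

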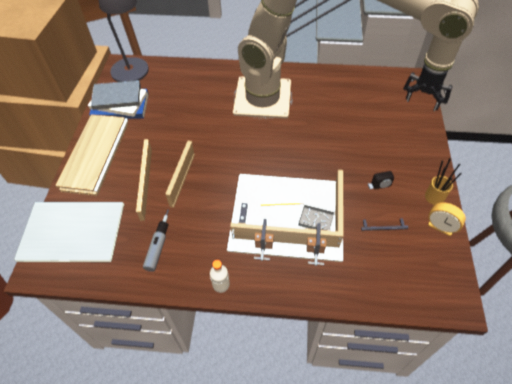

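View pics/top0.png

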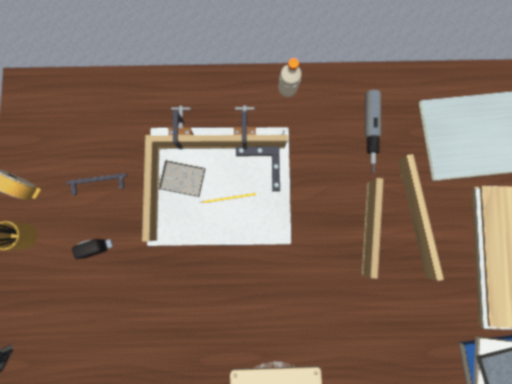

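The side is the shorter board, near (373,228) in the top view. The longer back is at (422,217). The jig is around (218,187), with its open corner at the right end of the front, near (283,145).

Run:
```python
import cv2,numpy as np
t=cv2.imread("pics/top0.png");s=cv2.imread("pics/scene0.png")
a=cv2.resize(t[145:290,350:450],None,fx=4,fy=4,interpolation=cv2.INTER_CUBIC)
b=cv2.resize(s[130:220,125:205],None,fx=5,fy=5,interpolation=cv2.INTER_CUBIC)[:580]
o=np.zeros((580,800,3),np.uint8);o[:a.shape[0],:400]=a;o[:b.shape[0],400:800]=b
cv2.imwrite("pics/c1.png",o)
a=cv2.resize(t[100:250,135:300],None,fx=4.8,fy=4,interpolation=cv2.INTER_CUBIC)
cv2.imwrite("pics/c2.png",cv2.resize(t[100:250,135:300],None,fx=4,fy=4,interpolation=cv2.INTER_CUBIC))
```

```text
(no output)
```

View pics/c1.png

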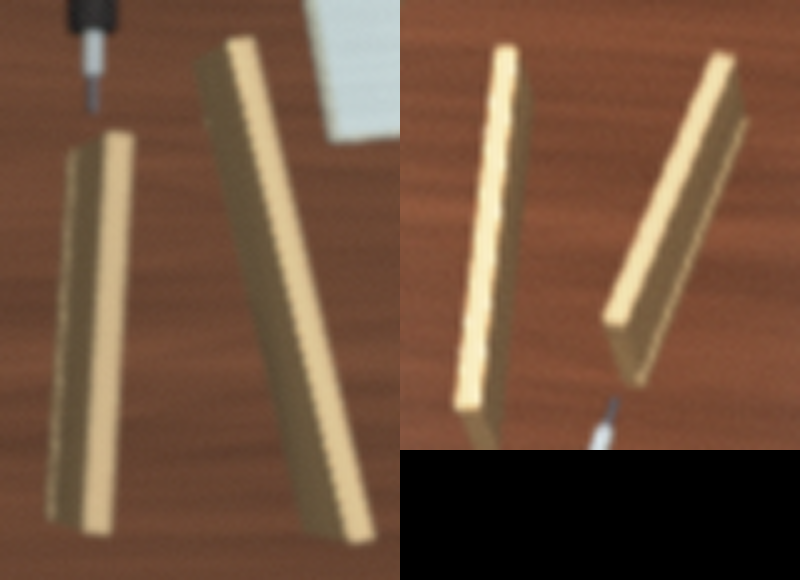

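View pics/c2.png

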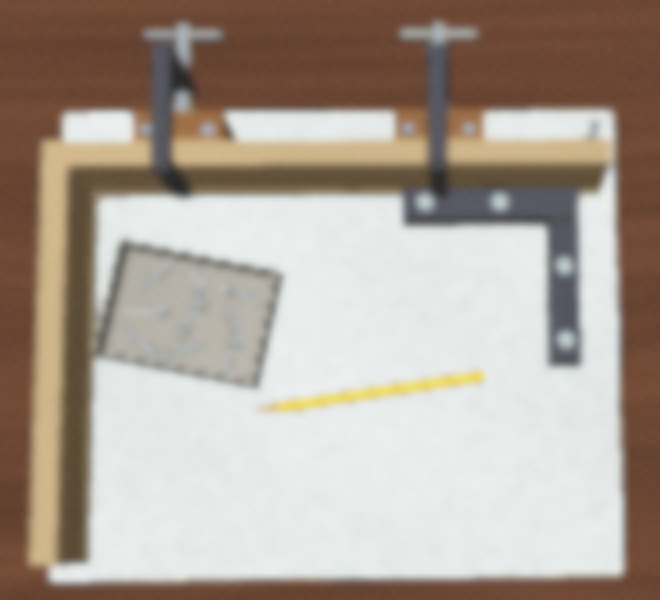

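Only the side shows a light groove line. It is on its +y (left) face at top crop (60,330), so it lies the expected way round. The crop also shows the square at (565,265) and the front's inner top edge at crop row ~167. Next I measure the points in both views.

```bash
cat > h.py <<'E'
from workcell import manip, imaging
import cv2,numpy as np
def ray(n,p):
    m=imaging.camera_model(n);K=np.array(m["camera_matrix"]);W=np.array(m["world_to_cam"])
    d=np.linalg.inv(K)@[p[0],p[1],1];d=W[:3,:3].T@np.array([d[0],-d[1],-d[2]])
    return -W[:3,:3].T@W[:3,3],d
def plane(n,p,z):
    c,d=ray(n,p);return c+d*(z-c[2])/d[2]
def tri(p1,p2):
    c1,d1=ray("top",p1);c2,d2=ray("scene",p2)
    t=np.linalg.lstsq(np.stack([d1,-d2],1),c2-c1,rcond=None)[0]
    a,b=c1+t[0]*d1,c2+t[1]*d2;return (a+b)/2,np.linalg.norm(a-b)
def proj(n,X):
    m=imaging.camera_model(n);K=np.array(m["camera_matrix"]);W=np.array(m["world_to_cam"])
    q=W[:3,:3]@X+W[:3,3];u=K@[q[0],-q[1],-q[2]];return u[:2]/u[2]
def blob(im,box,lo):   # brightest wood blobs in box x0,y0,x1,y1 -> ends of the centre line
    x0,y0,x1,y1=box;f=4
    c=cv2.resize(im[y0:y1,x0:x1],None,fx=f,fy=f,interpolation=cv2.INTER_CUBIC)
    m=(cv2.inRange(c,(60,lo,lo),(255,255,255)));m=cv2.morphologyEx(m,cv2.MORPH_OPEN,np.ones((7,7)))
    k=max(cv2.findContours(m,cv2.RETR_EXTERNAL,cv2.CHAIN_APPROX_NONE)[0],key=cv2.contourArea)
    p=cv2.boxPoints(cv2.minAreaRect(k));p=(p+.5)/f-.5+[x0,y0]
    p=p[np.argsort(p[:,1])];return p[:2].mean(0),p[2:].mean(0),np.linalg.norm(p[0]-p[1])
E
python3 - <<'E'
from h import *
t=cv2.imread("pics/top0.png");s=cv2.imread("pics/scene0.png")
np.set_printoptions(precision=4,suppress=True)
for nm,bt,bs in(("side",(355,170,390,290),(160,135,200,208)),("back",(395,147,447,290),(130,135,153,222))):
    f,n,w=blob(t,bt,150);sf,sn,ws=blob(s,bs,150)
    if nm: # scene image: far (+x) end is lower in picture
        A,B=tri(f,sn),tri(n,sf)
    print(nm,f,n,w,"|",sf,sn,ws,"\n far",A,"near",B,"L",np.linalg.norm(A[0]-B[0]))
    P,Q=plane("top",f,.08),plane("top",n,.08);print("  plane.08",P,Q,np.linalg.norm(P-Q))
# jig corners from white mask
wm=cv2.inRange(cv2.cvtColor(t,cv2.COLOR_BGR2HSV),(0,0,185),(180,40,255));wm[:, :140]=0;wm[:,305:]=0;wm[:120]=0;wm[255:]=0
def fit(pts):
    vx,vy,x,y=cv2.fitLine(np.float32(pts),cv2.DIST_HUBER,0,.01,.01).ravel();return x,y,vx,vy
right=[(np.where(wm[r])[0].max()+.5,r) for r in list(range(155,235,3))]
near=[(c,np.where(wm[:,c])[0].max()+.5) for c in range(165,285,3)]
far=[(c,np.where(wm[:,c])[0].min()-.5) for c in list(range(195,230,2))+list(range(260,284,2))]
W={}
for n,l in(("right",right),("near",near),("far",far)):
    a=fit(l);W[n]=a;p1=plane("top",(a[0]-40*a[2],a[1]-40*a[3]),.012);p2=plane("top",(a[0]+40*a[2],a[1]+40*a[3]),.012)
    d=p2-p1;print(n,p1,p2,"ang",np.degrees(np.arctan2(d[1],d[0])))
def X(a,b):
    A=np.array([[a[2],-b[2]],[a[3],-b[3]]]);u=np.linalg.solve(A,[b[0]-a[0],b[1]-a[1]]);return np.array([a[0]+u[0]*a[2],a[1]+u[0]*a[3]])
for k in("near","far"):
    c=X(W["right"],W[k]);print("corner",k,c,plane("top",c,.012),"scene px",proj("scene",plane("top",c,.012)))
# front top face: rows bright-wood along columns
g=t.astype(int)
hs=[]
for c in list(range(200,232,2))+list(range(256,284,2)):
    col=g[130:150,c,2];  # red
    sub=np.interp(np.arange(0,19,.1),np.arange(20),col); i=[k for k in range(60,len(sub)-1) if sub[k]>=150>sub[k+1] ]
    if i: hs.append((c,130+i[0]*.1))
a=fit(hs);p1=plane("top",(a[0]-40*a[2],a[1]-40*a[3]),.092);p2=plane("top",(a[0]+40*a[2],a[1]+40*a[3]),.092);d=p2-p1
print("front inner top",len(hs),p1,p2,np.degrees(np.arctan2(d[1],d[0])))
# square: dark mask outline
dm=cv2.inRange(t,(0,0,0),(110,90,95));dm[:,:]*=1;dm[:150]=0;dm[192:]=0;dm[:,:268]=0;dm[:,284:]=0
re=[(np.where(dm[r])[0].max()+.5,r) for r in range(152,190) if dm[r].any()]
a=fit(re);p1=plane("top",(a[0]-15*a[2],a[1]-15*a[3]),.034);p2=plane("top",(a[0]+15*a[2],a[1]+15*a[3]),.034);d=p2-p1
print("square outer",p1,p2,np.degrees(np.arctan2(d[1],d[0])))
E
```

```text
side [379.4858 178.1168] [373.6573 277.2004] 6.121769892413903 | [189.3739 140.3598] [167.0226 194.6416] 5.072131749265296 
 far (array([ 0.5907, -0.2798,  0.0761]), np.float64(0.0006963300625535847)) near (array([ 0.3438, -0.2456,  0.0826]), np.float64(0.0010385462743656365)) L 0.24938302405714344
  plane.08 [ 0.5901 -0.278   0.08  ] [ 0.3435 -0.2459  0.08  ] 0.24860397237729595
back [409.3461 154.3277] [439.8405 279.5725] 6.530945379923709 | [145.7249 138.7263] [137.9683 211.7676] 5.680449649976847 
 far (array([ 0.6557, -0.3704,  0.0569]), np.float64(0.00012481508086162365)) near (array([ 0.331 , -0.4194,  0.0627]), np.float64(0.0019943963700048504)) L 0.3284207933385012
  plane.08 [ 0.6503 -0.3598  0.08  ] [ 0.3332 -0.4094  0.08  ] 0.321003826992039
right [ 0.6571 -0.0549  0.012 ] [ 0.439  -0.0511  0.012 ] ang 179.02044685867543
near [0.4356 0.2088 0.012 ] [ 0.4323 -0.0037  0.012 ] ang -90.89106339117349
far [0.7561 0.2134 0.012 ] [ 0.7513 -0.0082  0.012 ] ang -91.23193015447852
corner near [290.227  243.1347] [ 0.4315 -0.051   0.012 ] scene px [239.4575 173.7414]
corner far [287.7244 127.5   ] [ 0.7503 -0.0565  0.012 ] scene px [226.9401 249.4802]
front inner top 30 [0.6949 0.1898 0.092 ] [ 0.6913 -0.0127  0.092 ] -91.0393872306847
square outer [ 0.6638 -0.0234  0.034 ] [ 0.5823 -0.0206  0.034 ] 178.03175282805893
```

Call:
jog_arm([
  {"gripper":1,"offset":[0,0,0],"rotation":[0,0,-5.77]},
  {"gripper":1,"offset":[0,0,0],"rotation":[0,0,-5.77]},
  {"gripper":1,"offset":[0,0,0],"rotation":[0,0,-5.77]},
  {"gripper":1,"offset":[-0.0226,-0.032,0]},
  {"gripper":1,"offset":[-0.0226,-0.032,0]},
  {"gripper":1,"offset":[-0.0226,-0.032,0]},
  {"gripper":1,"offset":[-0.0226,-0.032,0]},
  {"gripper":1,"offset":[-0.0226,-0.032,0]},
  {"gripper":1,"offset":[-0.0226,-0.032,0]},
  {"gripper":1,"offset":[-0.0226,-0.032,0]},
  {"gripper":1,"offset":[-0.0226,-0.032,0]},
  {"gripper":1,"offset":[-0.0226,-0.032,0]},
  {"gripper":1,"offset":[-0.0226,-0.032,0]},
  {"gripper":1,"offset":[-0.0226,-0.032,0]},
  {"gripper":1,"offset":[-0.0226,-0.032,0]},
])

```text
schema error: expected keys gripper, offset, rotation
```

Call:
jog_arm([
  {"gripper":1,"offset":[-0.0035,-0.0342,0]},
  {"gripper":1,"offset":[-0.0035,-0.0342,0]},
  {"gripper":1,"offset":[-0.0035,-0.0342,0]},
  {"gripper":1,"offset":[-0.0035,-0.0342,0]},
  {"gripper":1,"offset":[-0.0035,-0.0342,0]},
  {"gripper":1,"offset":[-0.0035,-0.0342,0]},
  {"gripper":1,"offset":[-0.0035,-0.0342,0]},
  {"gripper":1,"offset":[-0.0035,-0.0342,0]},
  {"gripper":1,"offset":[-0.0035,-0.0342,0]},
  {"gripper":1,"offset":[-0.0035,-0.0342,0]},
  {"gripper":1,"offset":[-0.0035,-0.0342,0]},
  {"gripper":1,"offset":[-0.0035,-0.0342,0]},
  {"gripper":1,"offset":[0,0,0]},
])

```text
schema error: expected keys gripper, offset, rotation
```

Call:
jog_arm([
  {"gripper":1,"offset":[0,0,0],"rotation":[0,0,-5.77]},
  {"gripper":1,"offset":[0,0,0],"rotation":[0,0,-5.77]},
  {"gripper":1,"offset":[0,0,0],"rotation":[0,0,-5.77]},
  {"gripper":1,"offset":[-0.0226,-0.032,0],"rotation":[0,0,0]},
  {"gripper":1,"offset":[-0.0226,-0.032,0],"rotation":[0,0,0]},
  {"gripper":1,"offset":[-0.0226,-0.032,0],"rotation":[0,0,0]},
  {"gripper":1,"offset":[-0.0226,-0.032,0],"rotation":[0,0,0]},
  {"gripper":1,"offset":[-0.0226,-0.032,0],"rotation":[0,0,0]},
  {"gripper":1,"offset":[-0.0226,-0.032,0],"rotation":[0,0,0]},
  {"gripper":1,"offset":[-0.0226,-0.032,0],"rotation":[0,0,0]},
  {"gripper":1,"offset":[-0.0226,-0.032,0],"rotation":[0,0,0]},
  {"gripper":1,"offset":[-0.0226,-0.032,0],"rotation":[0,0,0]},
  {"gripper":1,"offset":[-0.0226,-0.032,0],"rotation":[0,0,0]},
  {"gripper":1,"offset":[-0.0226,-0.032,0],"rotation":[0,0,0]},
  {"gripper":1,"offset":[-0.0226,-0.032,0],"rotation":[0,0,0]},
])

```text
clock: 1.6
position: [0.4815, 0.1493, 0.2422]
ee_rot: [0.066, 0.998, 0.0, -0.0]
ft_force: [0.8, 0.4, -0.3]
grip_width: 1.003
grasp_force: 0.0
```

Call:
jog_arm([
  {"gripper":1,"offset":[-0.0035,-0.0342,0],"rotation":[0,0,0]},
  {"gripper":1,"offset":[-0.0035,-0.0342,0],"rotation":[0,0,0]},
  {"gripper":1,"offset":[-0.0035,-0.0342,0],"rotation":[0,0,0]},
  {"gripper":1,"offset":[-0.0035,-0.0342,0],"rotation":[0,0,0]},
  {"gripper":1,"offset":[-0.0035,-0.0342,0],"rotation":[0,0,0]},
  {"gripper":1,"offset":[-0.0035,-0.0342,0],"rotation":[0,0,0]},
  {"gripper":1,"offset":[-0.0035,-0.0342,0],"rotation":[0,0,0]},
  {"gripper":1,"offset":[-0.0035,-0.0342,0],"rotation":[0,0,0]},
  {"gripper":1,"offset":[-0.0035,-0.0342,0],"rotation":[0,0,0]},
  {"gripper":1,"offset":[-0.0035,-0.0342,0],"rotation":[0,0,0]},
  {"gripper":1,"offset":[-0.0035,-0.0342,0],"rotation":[0,0,0]},
  {"gripper":1,"offset":[-0.0035,-0.0342,0],"rotation":[0,0,0]},
  {"gripper":1,"offset":[0,0,0],"rotation":[0,0,0]},
])

```text
clock: 2.9
position: [0.4672, -0.2662, 0.2421]
ee_rot: [0.069, 0.998, -0.001, -0.0]
ft_force: [0.8, 0.0, 0.1]
grip_width: 0.999
grasp_force: 0.0
```

Call:
jog_arm([
  {"gripper":1,"offset":[0,0.004,0.025],"rotation":[0,0,0]},
  {"gripper":1,"offset":[0,0,0.03],"rotation":[0,0,0]},
  {"gripper":1,"offset":[0,0,0.03],"rotation":[0,0,0]},
  {"gripper":1,"offset":[0,0,0.03],"rotation":[0,0,0]},
  {"gripper":1,"offset":[0,0,0.03],"rotation":[0,0,0]},
  {"gripper":1,"offset":[0,0,0.025],"rotation":[0,0,0]},
  {"gripper":1,"offset":[0,0,0.015],"rotation":[0,0,0]},
  {"gripper":1,"offset":[0,0,0.009],"rotation":[0,0,0]},
  {"gripper":1,"offset":[0,0,0],"rotation":[0,0,0]},
])

```text
clock: 3.8
position: [0.4691, -0.2572, 0.0477]
ee_rot: [0.066, 0.998, 0.0, -0.001]
ft_force: [0.2, -0.2, 0.1]
grip_width: 1.001
grasp_force: 0.0
```

Run:
```python
from h import *
t=imaging.camera("top");s=imaging.camera("scene")
a=cv2.resize(t[150:300,300:450],None,fx=3,fy=3,interpolation=cv2.INTER_CUBIC)[:,:400]
b=cv2.resize(s[110:260,120:250],None,fx=3,fy=3,interpolation=cv2.INTER_CUBIC)
cv2.imwrite("pics/d1.png",np.hstack([a,b]));print(manip.get_obs()["position"],manip.get_obs()["ft_force"])
```

```text
[ 0.46994842 -0.25778039  0.04911252] [ 0.39601593 -0.74119762  0.78071062]
```

View pics/d1.png

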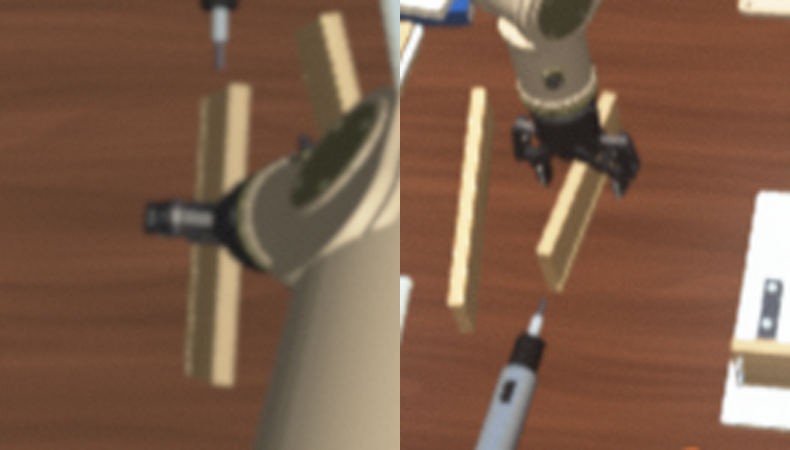

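The fingers straddle the side: left finger at (165,218) in the left crop, and both fingers beside the board in the right crop. The board's ends are clear. I'll shift 4 mm to centre on it and close.

Call:
jog_arm([
  {"gripper":1,"offset":[0,-0.004,0],"rotation":[0,0,0]},
  {"gripper":0.4,"offset":[0,0,0],"rotation":[0,0,0]},
  {"gripper":0.4,"offset":[0,0,0],"rotation":[0,0,0]},
  {"gripper":0.4,"offset":[0,0,0],"rotation":[0,0,0]},
  {"gripper":0.1,"offset":[0,0,0],"rotation":[0,0,0]},
  {"gripper":0,"offset":[0,0,0],"rotation":[0,0,0]},
  {"gripper":0,"offset":[0,0,0],"rotation":[0,0,0]},
  {"gripper":0,"offset":[0,0,0],"rotation":[0,0,0]},
  {"gripper":0,"offset":[0,0,0],"rotation":[0,0,0]},
  {"gripper":0,"offset":[0,0,0],"rotation":[0,0,0]},
], newtons=80)

```text
clock: 4.9
position: [0.469, -0.2616, 0.0485]
ee_rot: [0.066, 0.998, -0.0, 0.0]
ft_force: [-0.1, 0.1, 4.7]
grip_width: 0.175
grasp_force: 78.4
```

Call:
jog_arm([
  {"gripper":0,"offset":[0,0,-0.005],"rotation":[0,0,0]},
  {"gripper":0,"offset":[0,0,-0.015],"rotation":[0,0,0]},
  {"gripper":0,"offset":[0,0,-0.02],"rotation":[0,0,0]},
  {"gripper":0,"offset":[0,0,-0.02],"rotation":[0,0,0]},
  {"gripper":0,"offset":[0,0,-0.02],"rotation":[0,0,-2.2]},
  {"gripper":0,"offset":[0,0,0],"rotation":[0,0,-2.2]},
  {"gripper":0,"offset":[0,0,0],"rotation":[0,0,-2.2]},
  {"gripper":0,"offset":[-0.007,0.0275,0],"rotation":[0,0,0]},
  {"gripper":0,"offset":[-0.007,0.0275,0],"rotation":[0,0,0]},
  {"gripper":0,"offset":[-0.007,0.0275,0],"rotation":[0,0,0]},
  {"gripper":0,"offset":[-0.007,0.0275,0],"rotation":[0,0,0]},
  {"gripper":0,"offset":[-0.007,0.0275,0],"rotation":[0,0,0]},
  {"gripper":0,"offset":[-0.007,0.0275,0],"rotation":[0,0,0]},
  {"gripper":0,"offset":[-0.007,0.0275,0],"rotation":[0,0,0]},
  {"gripper":0,"offset":[-0.007,0.0275,0],"rotation":[0,0,0]},
  {"gripper":0,"offset":[0,0,0],"rotation":[0,0,0]},
  {"gripper":0,"offset":[0,0,0],"rotation":[0,0,0]},
])

```text
clock: 6.6
position: [0.5285, -0.0421, 0.1289]
ee_rot: [0.008, 1.0, -0.0, 0.0]
ft_force: [0.4, -0.6, -2.8]
grip_width: 0.181
grasp_force: 78.5
```

Run:
```python
from h import *
t=imaging.camera("top");s=imaging.camera("scene")
cv2.imwrite("pics/top1.png",t);cv2.imwrite("pics/scene1.png",s)
a=cv2.resize(t[100:270,200:330],None,fx=3,fy=3,interpolation=cv2.INTER_CUBIC)
b=cv2.resize(s[110:280,200:330],None,fx=3,fy=3,interpolation=cv2.INTER_CUBIC)
cv2.imwrite("pics/d2.png",np.hstack([a,b]))
o=manip.get_obs();print(o["position"],o["ee_rot"],o["ft_force"],o["torque"])
```

```text
[ 0.52827919 -0.0435085   0.12873375] [ 8.88373610e-03  9.99960522e-01 -1.60640740e-04  8.97419299e-05] [ 0.07148083  0.36794933 -2.1795603 ] [-0.00973709  0.01770111 -0.00064941]
```

View pics/d2.png

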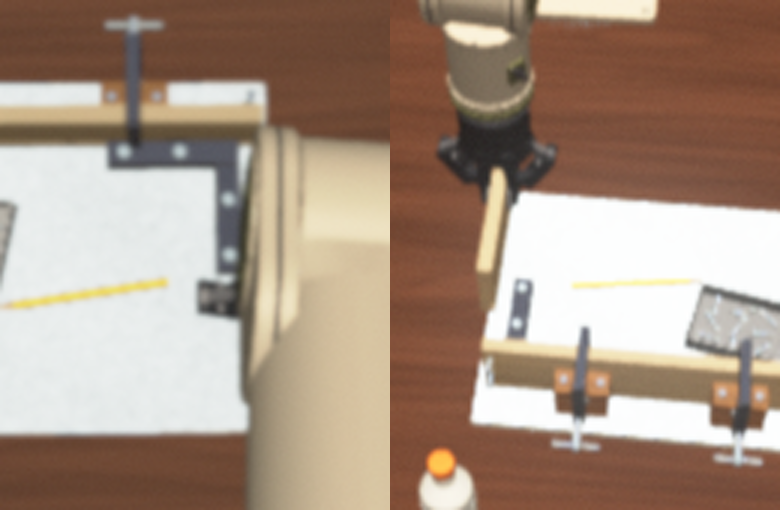

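The side is held at crop (490,225), hovering behind the square, which is at (520,310). Next I check its yaw and position from the scene view.

Run:
```python
from h import *
np.set_printoptions(precision=4,suppress=True)
s=cv2.imread("pics/scene1.png")
x0,y0=222,165;c=cv2.resize(s[y0:203,x0:242],None,fx=6,fy=6,interpolation=cv2.INTER_CUBIC)
m=cv2.inRange(c,(60,150,150),(200,255,255))
m=cv2.inRange(cv2.cvtColor(c,cv2.COLOR_BGR2HSV),(8,60,170),(30,255,255))
k=max(cv2.findContours(m,cv2.RETR_EXTERNAL,cv2.CHAIN_APPROX_NONE)[0],key=cv2.contourArea)
mm=np.zeros_like(m);cv2.drawContours(mm,[k],-1,255,-1)
R=[];L=[]
for r in range(0,mm.shape[0],3):
    w=np.where(mm[r])[0]
    if len(w)>12:
        q=lambda v:((v+.5)/6-.5+x0,(r+.5)/6-.5+y0); L.append(q(w.min()-.5));R.append(q(w.max()+.5))
L=np.array(L);R=np.array(R);print(len(L));print(np.c_[L,R[:,0]][::6])
for z in(.16,):
    for n,P in(("L",L),("R",R)):
        P=P[len(P)//8:-len(P)//4];W=np.array([plane("scene",p,z) for p in P])
        v=cv2.fitLine(np.float32(W[:,:2]),cv2.DIST_HUBER,0,1e-4,1e-4).ravel();print(n,z,"ang",np.degrees(np.arctan2(v[1]*np.sign(v[0]),abs(v[0]))),W[0],W[-1])
# scene jig edge angle
wm=cv2.inRange(cv2.cvtColor(s,cv2.COLOR_BGR2HSV),(0,0,200),(180,35,255))
e=[(np.where(wm[r,225:300])[0].min()+225-.5,r) for r in range(178,222,2)]
W=np.array([plane("scene",p,.012) for p in e]);print(W[::4])
# predicted board outline
for n,X in(("far top",(.6513,-.0443,.16)),("near top",(.4015,-.04,.16)),("seat front",(.6917,-.0375,.012)),("jig near corner",(.4315,-.051,.012))): print(n,proj("scene",np.array(X)))
```

```text
70
[[234.1667 166.0833 236.3333]
 [233.3333 169.0833 237.8333]
 [232.6667 172.0833 238.    ]
 [232.1667 175.0833 237.8333]
 [231.5    178.0833 237.3333]
 [231.     181.0833 236.8333]
 [230.3333 184.0833 236.3333]
 [229.8333 187.0833 235.8333]
 [229.3333 190.0833 235.3333]
 [228.8333 193.0833 235.    ]
 [228.1667 196.0833 234.3333]
 [228.1667 199.0833 233.8333]]
L 0.16 ang -1.4347746 [ 0.5318 -0.0534  0.16  ] [ 0.6198 -0.0556  0.16  ]
R 0.16 ang -0.4137177 [ 0.5305 -0.0374  0.16  ] [ 0.6183 -0.0364  0.16  ]
[[ 0.4508 -0.0412  0.012 ]
 [ 0.4881 -0.0481  0.012 ]
 [ 0.524  -0.0476  0.012 ]
 [ 0.5589 -0.0471  0.012 ]
 [ 0.5932 -0.0502  0.012 ]
 [ 0.627  -0.0566  0.012 ]]
far top [231.4453 199.8948]
near top [241.525  141.0438]
seat front [234.7322 234.5468]
jig near corner [239.4627 173.7358]
```

Call:
jog_arm([
  {"gripper":0,"offset":[0,0,0.015],"rotation":[0,0,0]},
  {"gripper":0,"offset":[0,0,0.02],"rotation":[0,0,0]},
  {"gripper":0,"offset":[0,0,0.015],"rotation":[0,0,0]},
  {"gripper":0,"offset":[0,0,0.01],"rotation":[0,0,0]},
  {"gripper":0,"offset":[0,0,0.003],"rotation":[0,0,0]},
  {"gripper":0,"offset":[0,0,0],"rotation":[0,0,0]},
  {"gripper":0,"offset":[0,0,0],"rotation":[0,0,0]},
])

```text
clock: 7.4
position: [0.529, -0.0427, 0.066]
ee_rot: [0.008, 1.0, 0.0, 0.001]
ft_force: [0.1, 0.4, -3.4]
grip_width: 0.177
grasp_force: 78.5
```

Call:
jog_arm([
  {"gripper":0,"offset":[0,0,0.001],"rotation":[0,0,0]},
  {"gripper":0,"offset":[0,0,0.001],"rotation":[0,0,0]},
  {"gripper":0,"offset":[0,0,0],"rotation":[0,0,0]},
])

```text
clock: 7.7
position: [0.5285, -0.0424, 0.0634]
ee_rot: [0.008, 1.0, 0.0, 0.0]
ft_force: [0.8, -0.6, -2.0]
grip_width: 0.177
grasp_force: 78.5
```

Call:
jog_arm([
  {"gripper":0,"offset":[0,0,0.001],"rotation":[0,0,0]},
  {"gripper":0,"offset":[0,0,0],"rotation":[0,0,0]},
  {"gripper":0,"offset":[0,0,0],"rotation":[0,0,0]},
])

```text
clock: 8.0
position: [0.5285, -0.0425, 0.0623]
ee_rot: [0.008, 1.0, 0.0, -0.0]
ft_force: [0.4, 0.8, -2.7]
grip_width: 0.176
grasp_force: 78.5
```

Call:
jog_arm([
  {"gripper":0,"offset":[0,0,0.001],"rotation":[0,0,0]},
  {"gripper":0,"offset":[0,0,0],"rotation":[0,0,0]},
  {"gripper":0,"offset":[0,0,0],"rotation":[0,0,0]},
])

```text
clock: 8.3
position: [0.5285, -0.0425, 0.0613]
ee_rot: [0.008, 1.0, 0.0, -0.0]
ft_force: [0.1, -0.1, -2.6]
grip_width: 0.18
grasp_force: 78.5
```

Call:
jog_arm([
  {"gripper":0,"offset":[0,0,0.001],"rotation":[0,0,0]},
  {"gripper":0,"offset":[0,0,0],"rotation":[0,0,0]},
  {"gripper":0,"offset":[0,0,0],"rotation":[0,0,0]},
])

```text
clock: 8.6
position: [0.5286, -0.0425, 0.0605]
ee_rot: [0.008, 1.0, 0.0, 0.0]
ft_force: [-1.4, 0.7, 0.4]
grip_width: 0.176
grasp_force: 78.6
```

Call:
jog_arm([
  {"gripper":0,"offset":[0,0,0.0005],"rotation":[0,0,0]},
  {"gripper":0,"offset":[0,0,0],"rotation":[0,0,0]},
  {"gripper":0,"offset":[0,0,0],"rotation":[0,0,0]},
])

```text
clock: 8.9
position: [0.5286, -0.0425, 0.0604]
ee_rot: [0.008, 1.0, 0.0, 0.0]
ft_force: [-4.3, 0.2, 7.7]
grip_width: 0.178
grasp_force: 80.2
```

Board contact comes at TCP z ≈ 0.0605, as predicted. I'll ease off slightly and slide towards the square.

Call:
jog_arm([
  {"gripper":0,"offset":[0,0,-0.0005],"rotation":[0,0,0]},
  {"gripper":0,"offset":[0,0.002,0],"rotation":[0,0,0]},
  {"gripper":0,"offset":[0,0.002,0],"rotation":[0,0,0]},
  {"gripper":0,"offset":[0,0.001,0],"rotation":[0,0,0]},
  {"gripper":0,"offset":[0,0,0],"rotation":[0,0,0]},
])

```text
clock: 9.4
position: [0.5288, -0.0374, 0.0604]
ee_rot: [0.008, 1.0, -0.0, 0.0]
ft_force: [1.0, -2.2, 2.7]
grip_width: 0.179
grasp_force: 79.0
```

Call:
jog_arm([
  {"gripper":0,"offset":[0,0.001,0],"rotation":[0,0,0]},
  {"gripper":0,"offset":[0,0,0],"rotation":[0,0,0]},
])

```text
clock: 9.6
position: [0.5288, -0.0366, 0.0604]
ee_rot: [0.008, 1.0, -0.0, 0.0]
ft_force: [1.4, -1.5, 3.0]
grip_width: 0.179
grasp_force: 79.1
```

Call:
jog_arm([
  {"gripper":0,"offset":[0,0.001,0],"rotation":[0,0,0]},
  {"gripper":0,"offset":[0,0,0],"rotation":[0,0,0]},
])

```text
clock: 9.8
position: [0.5288, -0.0356, 0.0604]
ee_rot: [0.008, 1.0, -0.0, 0.0]
ft_force: [0.1, -4.9, 3.5]
grip_width: 0.178
grasp_force: 79.3
```

Call:
jog_arm([
  {"gripper":0,"offset":[0,0.0005,0],"rotation":[0,0,0]},
  {"gripper":0,"offset":[0,0,0],"rotation":[0,0,0]},
])

```text
clock: 10.0
position: [0.5288, -0.0351, 0.0604]
ee_rot: [0.008, 1.0, -0.0, 0.0]
ft_force: [0.1, -4.7, 5.5]
grip_width: 0.175
grasp_force: 79.4
```

Run:
```python
from h import *
o=manip.get_obs();print(o["position"],o["ee_rot"],o["ft_force"],o["torque"])
```

```text
[ 0.52877757 -0.03513994  0.0604298 ] [ 8.30601899e-03  9.99965487e-01 -7.18667528e-05  1.71866904e-04] [ 0.07862207 -4.7278028   5.53385907] [-1.19250287  0.0199628  -0.00863528]
```

Call:
jog_arm([
  {"gripper":0,"offset":[0,0,-0.0004],"rotation":[0,0,0]},
  {"gripper":0,"offset":[0,0.001,0],"rotation":[0,0,0]},
  {"gripper":0,"offset":[0,0,0],"rotation":[0,0,0]},
])

```text
clock: 10.3
position: [0.5283, -0.034, 0.0604]
ee_rot: [0.008, 1.0, -0.0, -0.0]
ft_force: [0.2, -3.4, 0.5]
grip_width: 0.177
grasp_force: 79.0
```

Call:
jog_arm([
  {"gripper":0,"offset":[0,0.001,0],"rotation":[0,0,0]},
  {"gripper":0,"offset":[0,0,0],"rotation":[0,0,0]},
])

```text
clock: 10.5
position: [0.5283, -0.0337, 0.0605]
ee_rot: [0.009, 1.0, -0.0, -0.0]
ft_force: [0.6, -5.9, 0.2]
grip_width: 0.182
grasp_force: 79.1
```

Run:
```python
from h import *
o=manip.get_obs();print(o["position"],o["ee_rot"],o["ft_force"],o["torque"])
```

```text
[ 0.52834581 -0.03372873  0.06047768] [ 8.71079594e-03  9.99961947e-01 -3.94663004e-04 -2.66706220e-04] [ 0.5864405  -5.89793774  0.16272249] [-1.51427114e+00 -1.48338940e-03 -2.41902605e-01]
```

Call:
jog_arm([
  {"gripper":0,"offset":[0,-0.0008,0],"rotation":[0,0,0]},
  {"gripper":0,"offset":[-0.004,0,0],"rotation":[0,0,0]},
  {"gripper":0,"offset":[-0.005,0,0],"rotation":[0,0,0]},
  {"gripper":0,"offset":[-0.005,0,0],"rotation":[0,0,0]},
  {"gripper":0,"offset":[-0.005,0,0],"rotation":[0,0,0]},
  {"gripper":0,"offset":[-0.005,0,0],"rotation":[0,0,0]},
  {"gripper":0,"offset":[-0.004,0,0],"rotation":[0,0,0]},
  {"gripper":0,"offset":[-0.003,0,0],"rotation":[0,0,0]},
  {"gripper":0,"offset":[0,0,0],"rotation":[0,0,0]},
  {"gripper":0,"offset":[0,0,0],"rotation":[0,0,0]},
])

```text
clock: 11.5
position: [0.5584, -0.0345, 0.0604]
ee_rot: [0.008, 1.0, 0.0, -0.001]
ft_force: [-7.2, -4.4, 6.3]
grip_width: 0.175
grasp_force: 79.9
```

```bash
cat > v.py <<'E'
from h import *
import sys
t=imaging.camera("top");s=imaging.camera("scene")
a=cv2.resize(t[115:225,230:310],None,fx=5,fy=5,interpolation=cv2.INTER_CUBIC)
b=cv2.resize(s[150:260,215:293],None,fx=5,fy=5,interpolation=cv2.INTER_CUBIC)
cv2.imwrite(f"pics/{sys.argv[1]}.png",np.hstack([a,b]))
o=manip.get_obs();print(o["position"],o["ee_rot"],o["ft_force"],o["torque"])
E
python3 v.py e1
```

```text
[ 0.55836602 -0.03451395  0.06045522] [ 8.42125297e-03  9.99963527e-01  8.47481428e-05 -1.42158126e-03] [-7.40841643 -4.03535826  6.04738313] [-0.9894666   1.19681527 -0.16260054]
```

View pics/e1.png

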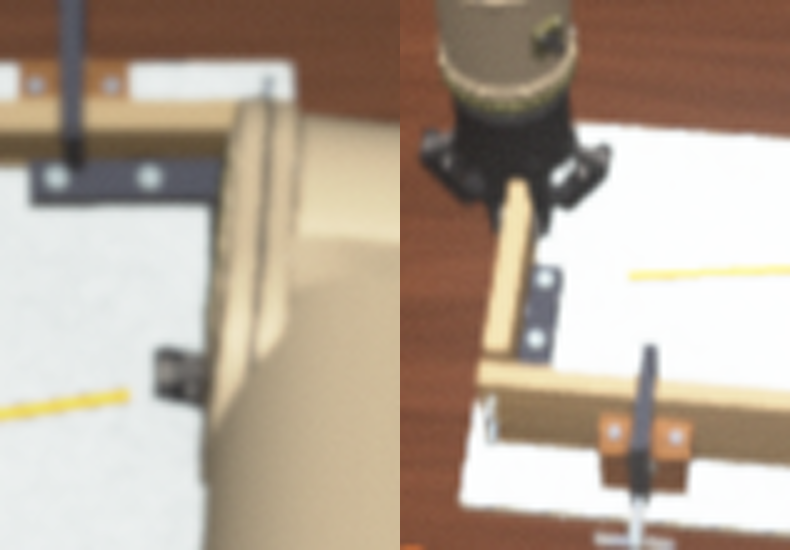

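The picture shows a gap of a few mm left between the side's end (500,350) and the front (480,365), and the side lies along the square. I'll unload it vertically and move on in small steps.

Call:
jog_arm([
  {"gripper":0,"offset":[0,-0.0002,-0.0004],"rotation":[0,0,0]},
  {"gripper":0,"offset":[-0.001,0,0],"rotation":[0,0,0]},
  {"gripper":0,"offset":[-0.001,0,0],"rotation":[0,0,0]},
  {"gripper":0,"offset":[-0.001,0,0],"rotation":[0,0,0]},
  {"gripper":0,"offset":[0,0,0],"rotation":[0,0,0]},
])

```text
clock: 12.1
position: [0.5613, -0.0346, 0.0605]
ee_rot: [0.008, 1.0, 0.0, -0.002]
ft_force: [-5.7, -3.4, 3.0]
grip_width: 0.177
grasp_force: 79.2
```

Call:
jog_arm([
  {"gripper":0,"offset":[-0.001,0,0],"rotation":[0,0,0]},
  {"gripper":0,"offset":[-0.001,0,0],"rotation":[0,0,0]},
  {"gripper":0,"offset":[0,0,0],"rotation":[0,0,0]},
])

```text
clock: 12.4
position: [0.5633, -0.0346, 0.0605]
ee_rot: [0.008, 1.0, 0.0, -0.002]
ft_force: [-5.6, -4.2, 3.8]
grip_width: 0.175
grasp_force: 79.2
```

Call:
jog_arm([
  {"gripper":0,"offset":[-0.001,0,0],"rotation":[0,0,0]},
  {"gripper":0,"offset":[0,0,0],"rotation":[0,0,0]},
])

```text
clock: 12.6
position: [0.5642, -0.0346, 0.0605]
ee_rot: [0.008, 1.0, 0.0, -0.002]
ft_force: [-5.6, -3.7, 3.6]
grip_width: 0.173
grasp_force: 79.2
```

Call:
jog_arm([
  {"gripper":0,"offset":[-0.001,0,-0.0003],"rotation":[0,0,0]},
  {"gripper":0,"offset":[-0.0005,0,0],"rotation":[0,0,0]},
  {"gripper":0,"offset":[0,0,0],"rotation":[0,0,0]},
])

```text
clock: 12.9
position: [0.5658, -0.0346, 0.0607]
ee_rot: [0.008, 1.0, 0.0, -0.001]
ft_force: [-3.7, -4.1, -0.1]
grip_width: 0.179
grasp_force: 79.0
```

Call:
jog_arm([
  {"gripper":0,"offset":[-0.001,0,0],"rotation":[0,0,0]},
  {"gripper":0,"offset":[0,0,0],"rotation":[0,0,0]},
])

```text
clock: 13.1
position: [0.5668, -0.0346, 0.0606]
ee_rot: [0.008, 1.0, 0.0, -0.002]
ft_force: [-4.1, -3.4, 1.5]
grip_width: 0.175
grasp_force: 79.0
```

Call:
jog_arm([
  {"gripper":0,"offset":[-0.001,0,0],"rotation":[0,0,0]},
  {"gripper":0,"offset":[0,0,0],"rotation":[0,0,0]},
])

```text
clock: 13.3
position: [0.5678, -0.0347, 0.0606]
ee_rot: [0.008, 1.0, 0.0, -0.002]
ft_force: [-4.5, -3.6, 1.1]
grip_width: 0.177
grasp_force: 79.0
```

Call:
jog_arm([
  {"gripper":0,"offset":[-0.0005,0,0],"rotation":[0,0,0]},
  {"gripper":0,"offset":[0,0,0],"rotation":[0,0,0]},
])

```text
clock: 13.5
position: [0.5682, -0.0347, 0.0606]
ee_rot: [0.008, 1.0, 0.0, -0.002]
ft_force: [-4.2, -3.5, 0.8]
grip_width: 0.173
grasp_force: 79.0
```

Call:
jog_arm([
  {"gripper":0,"offset":[-0.0005,0,0],"rotation":[0,0,0]},
  {"gripper":0,"offset":[0,0,0],"rotation":[0,0,0]},
])

```text
clock: 13.7
position: [0.5687, -0.0347, 0.0606]
ee_rot: [0.008, 1.0, 0.0, -0.002]
ft_force: [-4.7, -2.8, 1.3]
grip_width: 0.173
grasp_force: 79.0
```

Call:
jog_arm([
  {"gripper":0,"offset":[-0.0005,0,0],"rotation":[0,0,0]},
  {"gripper":0,"offset":[0,0,0],"rotation":[0,0,0]},
])

```text
clock: 13.9
position: [0.5687, -0.0347, 0.0605]
ee_rot: [0.008, 1.0, 0.0, -0.002]
ft_force: [-7.5, -3.5, 2.6]
grip_width: 0.175
grasp_force: 79.3
```

Call:
jog_arm([
  {"gripper":0,"offset":[-0.0005,0,0],"rotation":[0,0,0]},
  {"gripper":0,"offset":[0,0,0],"rotation":[0,0,0]},
])

```text
clock: 14.1
position: [0.5687, -0.0347, 0.0605]
ee_rot: [0.008, 1.0, 0.0, -0.003]
ft_force: [-10.9, -4.0, 5.3]
grip_width: 0.173
grasp_force: 79.7
```

Contact with the front is at x = 0.5687. The tool has pitched about 0.3° nose-down from friction, so I'll trim that out.

Call:
jog_arm([
  {"gripper":0,"offset":[0,0,0],"rotation":[0,-0.2,0]},
  {"gripper":0,"offset":[0,0,0],"rotation":[0,-0.15,0]},
  {"gripper":0,"offset":[0,0,0],"rotation":[0,0,0]},
  {"gripper":0,"offset":[0,0,0],"rotation":[0,0,0]},
])

```text
clock: 14.5
position: [0.5688, -0.0347, 0.0605]
ee_rot: [0.008, 1.0, 0.0, 0.0]
ft_force: [-9.2, -3.5, 4.8]
grip_width: 0.179
grasp_force: 79.5
```

Run:
```python
from h import *
o=manip.get_obs();print(o["position"],o["ee_rot"],o["ft_force"],o["torque"])
```

```text
[ 0.56881994 -0.03468482  0.06047545] [8.30291930e-03 9.99965411e-01 1.43763536e-04 4.67285457e-04] [-9.19708823 -3.47298009  4.79435524] [-0.80988265  1.84705736 -0.08516158]
```

Call:
jog_arm([
  {"gripper":0,"offset":[0,0,-0.0003],"rotation":[0,0,0]},
  {"gripper":0,"offset":[-0.0003,-0.0001,0],"rotation":[0,0,0]},
  {"gripper":0,"offset":[0,0,0],"rotation":[0,0,0]},
  {"gripper":0,"offset":[0,0,0],"rotation":[0,0,0]},
])

```text
clock: 14.9
position: [0.5688, -0.0347, 0.0605]
ee_rot: [0.008, 1.0, 0.0, 0.0]
ft_force: [-8.4, -2.4, 2.4]
grip_width: 0.18
grasp_force: 79.3
```

Run:
```python
from h import *
o=manip.get_obs();print(o["position"],o["ee_rot"],o["ft_force"],o["torque"])
```

```text
[ 0.56880777 -0.03469768  0.06047109] [8.26917586e-03 9.99965795e-01 1.43650064e-04 8.92187903e-05] [-8.35008474 -2.3849014   2.42235836] [-0.83388483  1.84962346 -0.08340004]
```

Call:
jog_arm([
  {"gripper":0,"offset":[-0.0003,0,-0.0002],"rotation":[0,0,0]},
  {"gripper":0,"offset":[-0.0003,0,0],"rotation":[0,-0.05,0]},
  {"gripper":0,"offset":[0,0,0],"rotation":[0,0,0]},
  {"gripper":0,"offset":[0,0,0],"rotation":[0,0,0]},
])

```text
clock: 15.3
position: [0.5688, -0.0347, 0.0605]
ee_rot: [0.008, 1.0, 0.0, -0.0]
ft_force: [-11.3, -2.5, 3.7]
grip_width: 0.177
grasp_force: 79.4
```

Call:
jog_arm([
  {"gripper":0,"offset":[0,0,0],"rotation":[0,0,0]},
  {"gripper":0,"offset":[0,0,0],"rotation":[0,0,0]},
])

```text
clock: 15.5
position: [0.5688, -0.0347, 0.0605]
ee_rot: [0.008, 1.0, 0.0, -0.0]
ft_force: [-11.4, -4.1, 3.2]
grip_width: 0.182
grasp_force: 79.4
```

```bash
python3 v.py e2
```

```text
[ 0.56878367 -0.03468043  0.06045028] [ 8.26219775e-03  9.99965838e-01  1.90845411e-04 -1.51765378e-04] [-11.03077764  -3.70237853   3.94006823] [-0.80117872  2.34680463 -0.10068873]
```

View pics/e2.png

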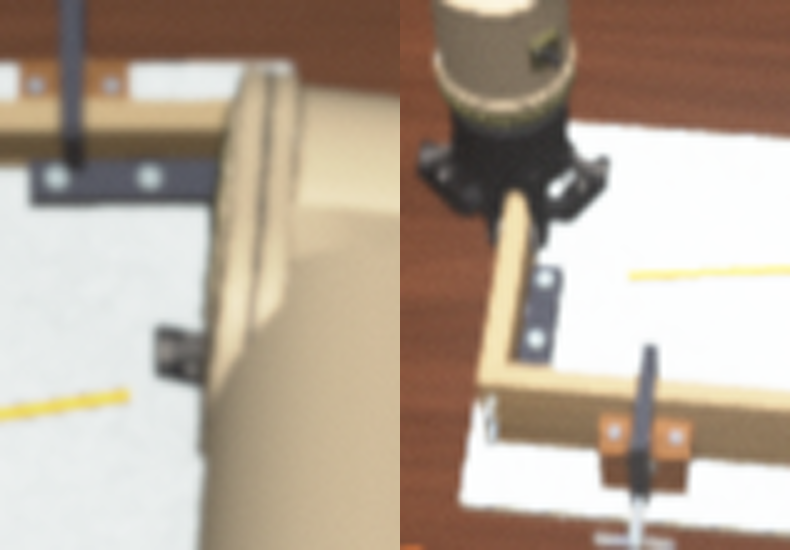

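The side is flush with the front's top at (490,375) and lies along the square. One small trim to cover what friction takes.

Call:
jog_arm([
  {"gripper":0,"offset":[-0.0003,0,-0.0002],"rotation":[0,0,0]},
  {"gripper":0,"offset":[0,0,0],"rotation":[0,0,0]},
  {"gripper":0,"offset":[0,0,0],"rotation":[0,0,0]},
  {"gripper":0,"offset":[0,0,0],"rotation":[0,0,0]},
  {"gripper":0,"offset":[0,0,0],"rotation":[0,0,0]},
])

```text
clock: 16.1
position: [0.5688, -0.0347, 0.0605]
ee_rot: [0.008, 1.0, 0.0, -0.0]
ft_force: [-12.5, -3.1, 2.1]
grip_width: 0.172
grasp_force: 79.3
```

Call:
jog_arm([
  {"gripper":0,"offset":[0,0,0],"rotation":[0,0,0]},
  {"gripper":0,"offset":[0,0,0],"rotation":[0,0,0]},
  {"gripper":0,"offset":[0,0,0],"rotation":[0,0,0]},
  {"gripper":0,"offset":[0,0,0],"rotation":[0,0,0]},
  {"gripper":0,"offset":[0,0,0],"rotation":[0,0,0]},
])

```text
clock: 16.6
position: [0.5688, -0.0347, 0.0605]
ee_rot: [0.008, 1.0, 0.0, -0.0]
ft_force: [-12.1, -2.9, 3.2]
grip_width: 0.176
grasp_force: 79.3
```

Steady at about 12 N at the wrist, minus about 2–3 N of rubbing, so about 10 N on the front. Handing in.

```bash
python3 -c "
from workcell import workorder
print(workorder.hand_in())"
```

```text
the job is handed in; nothing more can be done
None
```

The missing side stands on the white board along the square, its end butted against the drawer front, and the arm is still gripping it and pushing: about 12 N at the wrist, which I estimate is about 10 N on the front after rubbing; the job is handed in.

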